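Change the breakfast tray over to dinner

TASK

Breakfast is over, so make the two pairs change places: the pepper mill and the salt shaker go out onto the serving tray, and the wide jar and the slim spice jar are put away in the bins of the wire caddy. Each goes into the place that fits it, the mill in the large coaster, the salt in the small one, the wide jar in the wide bin and the spice jar in the narrow bin, gently set down, standing upright on the floor of its place. The free patch of desk between tray and caddy can serve as a stopover; do not tip anything over, and leave the teaspoon where it lies.

Things in the scene. Friction and masses are not known exactly. Their poses are not given: they have to be found in the camera images.
- pepper_mill: dark brown turned wooden pepper mill, tallest of the four, 170 mm, with a small metal knob on top. Foot 58 mm across, waisted above; round head 49 mm across from 123 to 159 mm above the foot: grasp it there from above, about 140 mm up (the head does not turn). Origin: centre of its underside, z up. About 0.18 kg. Starts standing in the wide bin.
- salt_shaker: clear glass salt shaker with a pale grey pierced cap, the smallest, 90 mm tall; round body 44 mm across up to 74 mm, cap 34 mm across. Grasp the body from above at about 58 mm up. Origin: centre of its underside, z up. About 0.1 kg. Starts standing in the narrow bin.
- spread_jar: the wide jar: glass jar of nut spread with a red screw lid, 100 mm tall; body 60 mm across, lid 65 mm across from 88 to 99 mm. Grasp from above at about 82 mm up (65 mm wide there, over the lid). Origin: centre of its underside, z up. About 0.44 kg. Starts standing in the large coaster.
- spice_jar: slim clear glass spice jar with a dark brown screw cap, 105 mm tall; body 42 mm across, cap 44 mm across from 85 to 105 mm. Grasp from above at about 82 mm up. Origin: centre of its underside, z up. About 0.11 kg. Starts standing in the small coaster.
- serving_tray: wooden serving tray, fixed, 140 mm deep x 256 mm wide, rim 17 mm high, dark wire handles 40 mm high at both ends; its long side (y axis) runs left to right within 9 degrees. Carries the two coasters, either way round, centres about 110 mm apart, on its floor 8 mm above the desk. Origin: centre of its underside.
- large_coaster: large round cork coaster with a raised rim, fixed on the tray: the mill's place. Outside 98 mm across at the rim, recess 82 mm across at its floor and a little wider above; rim 14 mm high, floor 5 mm above its underside. Origin: centre of its underside.
- small_coaster: small round cork coaster with a raised rim, fixed on the tray: the salt shaker's place. Outside 71 mm across at the rim, recess 55 mm across at its floor and a little wider above (mill and wide jar do not fit in); rim 14 mm high, floor 5 mm above its underside. Origin: centre of its underside.
- wide_bin: larger of two square pale wooden bins, fixed in the wire caddy: the wide jar's place. Inside 84 x 84 mm, walls 4 mm thick, 44 mm high (rim 56 mm above the desk), floor 4 mm above its underside. Origin: centre of its underside, 12 mm above the desk. Tray and caddy stand left and right, in either order, with 130 mm or more of free desk midway between them for a stopover.
- narrow_bin: smaller square pale wooden bin, fixed in the same steel wire caddy (120 x 226 mm, rail 39 mm and end handles 67 mm high, turned up to 9 degrees): the spice jar's place. Inside 62 x 62 mm (the wide jar does not fit in), walls and floor as the wide bin. Origin: centre of its underside. The bins' centres are 110 mm apart, either one left or right.
- teaspoon: steel teaspoon, 138 x 28 x 12 mm, lying near the front edge of the desk before the free patch, roughly left to right. Origin: its middle, underside. Not to be moved.
Mind the look-alikes: they are no part of the job. Leave any pink look-alike of the pepper_mill alone.

How it is judged:
At the end, for the whole second after the job is handed in: The mill stands in the large coaster (within 14 mm of its centre), the salt shaker in the small coaster (12 mm), the wide jar in the wide bin (17 mm) and the spice jar in the narrow bin (15 mm), each down on the floor of its place (4 mm), upright within 7 degrees, at rest and released (horizontal distance between pepper_mill and large_coaster below 0.014 m and z of pepper_mill in the frame of large_coaster between 0.001 and 0.009 m and angle between each of pepper_mill, salt_shaker, spread_jar, spice_jar's own z axis and vertical below 0.12 rad and linear speed of each of pepper_mill, salt_shaker, spread_jar, spice_jar below 0.03 m/s and horizontal distance between salt_shaker and small_coaster below 0.012 m and z of salt_shaker in the frame of small_coaster between 0.001 and 0.009 m and horizontal distance between spread_jar and wide_bin below 0.017 m and z of spread_jar in the frame of wide_bin between 0 and 0.008 m and horizontal distance between spice_jar and narrow_bin below 0.015 m and z of spice_jar in the frame of narrow_bin between 0 and 0.008 m); the robot touches nothing.
It fails at once if one of the four things is tipped over (leans more than 45 degrees) (angle between any of pepper_mill, salt_shaker, spread_jar, spice_jar's own z axis and vertical above 0.785 rad).
It fails at once if one of the four things is dropped or slammed into its new place (faster than 0.55 m/s in the last 40 mm) ((horizontal distance between pepper_mill and large_coaster below 0.03 m and z of pepper_mill in the frame of large_coaster below 0.045 m and linear speed of pepper_mill above 0.55 m/s) or (horizontal distance between salt_shaker and small_coaster below 0.03 m and z of salt_shaker in the frame of small_coaster below 0.045 m and linear speed of salt_shaker above 0.55 m/s) or (horizontal distance between spread_jar and wide_bin below 0.03 m and z of spread_jar in the frame of wide_bin below 0.044 m and linear speed of spread_jar above 0.55 m/s) or (horizontal distance between spice_jar and narrow_bin below 0.03 m and z of spice_jar in the frame of narrow_bin below 0.044 m and linear speed of spice_jar above 0.55 m/s)).
It fails at once if the teaspoon is knocked away (moved more than 30 mm) (distance of teaspoon from where it was at the start of the episode above 0.03 m).
It also fails if it takes over 112 s, if anything falls off the work surface, if the arm or the gripper's body presses on something with over 40 N, if the wrist force passes 120 N, or if a joint passes its speed limit or range.

ROBOT

A 6-joint arm with a two-finger parallel gripper is mounted at the origin on a cart in front of the work surface, level with it; the furniture and walls round the work are solid. World frame = base frame: x ahead of the robot, y to its left, z up, the work surface at z = 0. Lengths are in m, angles in rad, forces in N, time in s.
With the tool pointing down it reaches from about 0.35 to 0.775 m from the base axis. Payload 7.3 kg.
Tool frame: the origin (TCP) lies at the centre of the arm's flange, where the gripper is bolted on; the fingertips stand 178 mm ahead of it and the grasp point (between the pads) lies 159 mm ahead of it; z points along the fingers, y is the line along which they close (so a half turn about z gives the same grasp; the last joint's range is limited). The gripper opens to 92 mm and grips with 3 to 60 N. Pads are 19 mm wide; open, the fingers measure 130 mm over their backs; the gripper's body (75 mm by 190 mm) begins 47 mm behind the grasp point.
Start: joints at [1.09, 0.342, 1.524, -0, 1.275, -0.146], TCP at [0.172, 0.496, 0.405] pointing down, gripper open.
Joint ranges: [-2.53, 2.53], [-0.77, 2.02], [0.04, 2.7], [-1, 4.14], [0.28, 2.66], [-3.11, 3.11]. Speed limits (rad/s): [2.57, 2.57, 3.14, 3.14, 3.14, 3.14].

INTERFACE

Orientations are given as [roll, pitch, yaw] about the fixed x, y, z axes, in that order (R = Rz(yaw) Ry(pitch) Rx(roll)).
In Python, from cell import robot gives the robot as it stands.
- The arm moves only by the shell command python3 -m pendant 'ROWS' [OPENING] [FORCE]. ROWS is a JSON object with one list for each field, all of the same length, 1 to 8, a row being the entries at one place: dx, dy, dz (the shift in parts of the range, where 1.0 means 50 cm), rx, ry, rz (a rotation vector in normalised numbers (1 is 120 degrees)); each row shifts and turns the commanded pose from where the row before left it, along the tool's axes as they then stand; what a row does not reach is not made up. A row lasts 1/12 s, in which the tool goes at most 0.0417 m and 0.125 rad, less where a joint would pass 70% of its speed; a pose out of reach is approached as far as the arm can. OPENING is the finger opening in m, set as the command begins (- or left out keeps the last). The fingers move at their own pace and stop on an object; FORCE is the grip in N (left out, the last holds). Time passes only in rows, so rows that do not move let the fingers close. It prints the time, the measured TCP pose, the force, the opening and the grip force at its end. A shift or turn number past 1, either way, is cut back to 1. Input that does not fit is refused with a message, and nothing moves.
- robot.observe(): the state, without advancing time (a new reading comes with each control period).
- robot.read_camera(name): name is "scene" or "top" or "wrist"; returns a dict with "image" (400x640x3 uint8, red, green, blue), "fx", "fy", "cx", "cy" (pixels), "k1" (the pictures are not rectified: a ray, as slopes to the right and down, at radius r is drawn at 1 + k1 r^2 times it, then the intrinsics apply), "pose" (4x4, takes a point from camera to world coordinates). Camera axes: x right, y down, z forward; pixel columns grow to the right and rows downward; lengths in m; the calibration is good to about 2 mm. A picture is of the moment at which its call begins. There is no depth.
- robot.hand_in(): hands the job in; it is judged then, once.
The state is a dict: "time": time; "qpos": joint angles; "qvel": joint speeds; "joint_efforts": joint torques, N m; "tool_pos": TCP position; "tool_rot": TCP orientation; "contact_force": force on the tool from outside, world axes, zero at the start; "torque": the same for the moment, N m; "opening": finger opening in m; "grip_force": force on a finger pad.
Only numpy, scipy, OpenCV 4.12 (cv2) and the standard library are available. Lean on these libraries where they do the work, as an engineer would, in place of code of your own. Each camera call takes 0.05 s, during which the arm holds its last target. There are 200 camera calls.

## Working session

There is one attempt and no reset: what is moved stays moved. The work goes in short steps, Python scripts to look and compute and a shell command to move; the robot and the scene stay as the last step left them, time stands still between calls to the robot, and variables do not carry over. Pictures are saved under pics/ and viewed, at most 14 in all, crops included, and the job is handed in when it is done.

```bash
ls; mkdir -p pics
cat > h.py <<'E'
import numpy as np, cv2, json
from cell import robot
from scipy.spatial.transform import Rotation as R
def cam(n,save=None):
    c=robot.read_camera(n)
    if save: cv2.imwrite('pics/'+save,cv2.cvtColor(c['image'],cv2.COLOR_RGB2BGR))
    return c
def ray(c,u,v):
    K=np.array([[c['fx'],0,c['cx']],[0,c['fy'],c['cy']],[0,0,1.]])
    # drawn = (1+k1 r^2)*slope
    d=cv2.undistortPoints(np.array([[[u,v]]],float),K,np.array([c['k1'],0,0,0,0.]))[0,0]
    P=np.array(c['pose']); return P[:3,3],P[:3,:3]@np.array([d[0],d[1],1.])
def onz(c,u,v,z):
    o,d=ray(c,u,v); return o+d*(z-o[2])/d[2]
def proj(c,p):
    P=np.array(c['pose']); q=P[:3,:3].T@(np.asarray(p,float)-P[:3,3]); x=q[:2]/q[2]; x=x*(1+c['k1']*(x@x))
    return np.array([c['fx']*x[0]+c['cx'],c['fy']*x[1]+c['cy']])
E
python3 - <<'E'
from h import *
np.set_printoptions(precision=3,suppress=True)
for n in('scene','top','wrist'):
    c=cam(n,n+'0.png');print(n,c['fx'],c['cx'],c['cy'],c['k1']);print(np.array(c['pose']))
print(robot.observe())
E
```

```text
pics
scene 473.77578357853207 318.6889981423259 200.19340724788375 0.017508692344362035
[[ 0.587 -0.614  0.528 -0.32 ]
 [-0.81  -0.434  0.396 -0.435]
 [-0.014 -0.66  -0.751  1.143]
 [ 0.     0.     0.     1.   ]]
top 398.53286879359956 313.3612374828243 202.3188565941124 -0.07376115814572848
[[-0.015 -0.984  0.179  0.142]
 [-1.     0.018  0.016  0.14 ]
 [-0.019 -0.178 -0.984  1.594]
 [ 0.     0.     0.     1.   ]]
wrist 311.3258366335089 321.0667645164443 201.46639861777575 -0.060334341552719474
[[ 0.329  0.909  0.255  0.104]
 [ 0.944 -0.316 -0.09   0.52 ]
 [-0.001  0.271 -0.963  0.384]
 [ 0.     0.     0.     1.   ]]
{'time': 0.15, 'qpos': array([ 1.09 ,  0.343,  1.525, -0.   ,  1.275, -0.146]), 'qvel': array([-0.001, -0.004, -0.002,  0.001, -0.002,  0.   ]), 'joint_efforts': array([  0.001, -43.147, -24.435,   0.072,   0.054,  -0.   ]), 'tool_pos': array([0.172, 0.496, 0.404]), 'tool_rot': array([-3.14 , -0.   ,  2.807]), 'contact_force': array([0.44 , 0.128, 1.131]), 'torque': array([-0.014,  0.017, -0.006]), 'grip_force': 0.0, 'opening': 0.09183894754254544}
```

View pics/top0.png

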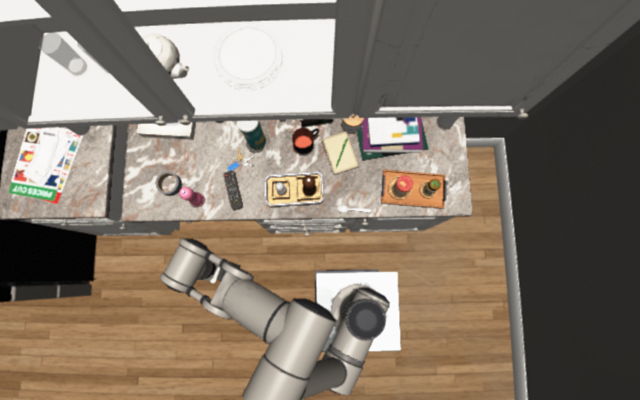

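View pics/scene0.png

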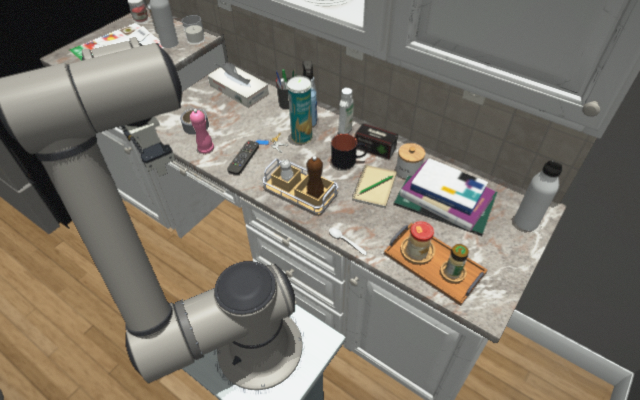

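The top view shows the caddy at (294,190), holding the salt shaker at (281,188) and the brown mill at (309,185). The tray is at (413,189), with the red-lid jar at (403,187) and the spice jar at (433,187). The pink look-alike mill is at (190,197) and the teaspoon is around (350,210). Candidates for the mill are the brown one at top (309,185) / scene (315,175) and the pink one at top (190,197) / scene (202,130). I choose the brown one and will check it in a crop.

Run:
```python
import cv2,numpy as np
t=cv2.imread('pics/top0.png')[160:220,255:455]; s=cv2.imread('pics/scene0.png')
a=cv2.resize(t,None,fx=4,fy=4,interpolation=cv2.INTER_CUBIC)
b=cv2.resize(s[145:225,255:345],(400,356),interpolation=cv2.INTER_CUBIC)
d=cv2.resize(s[215:305,382:488],(400,340),interpolation=cv2.INTER_CUBIC)
d=cv2.copyMakeBorder(d,0,16,0,0,0)
cv2.imwrite('pics/crop1.png',np.vstack([a,np.hstack([b,d])]))
```

```text
(no output)
```

View pics/crop1.png

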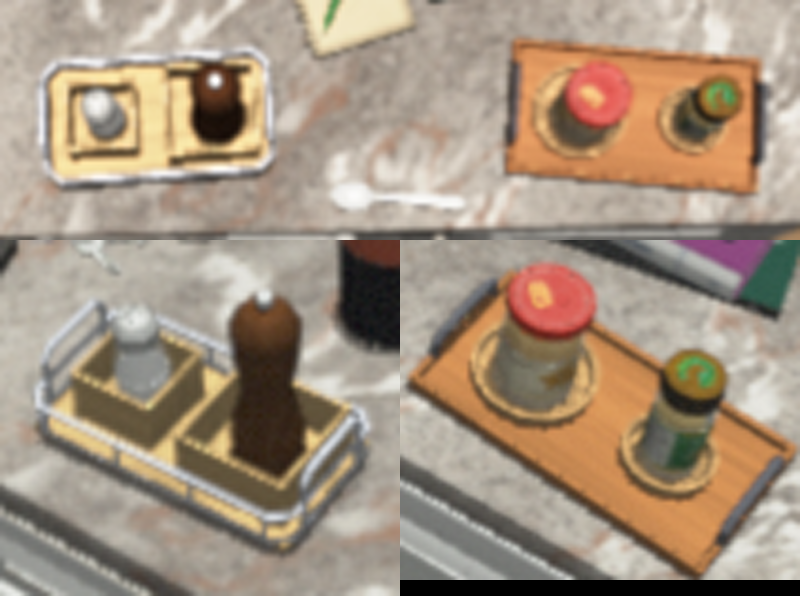

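The crop confirms the choice: the brown mill with its knob at top (308,180) stands in the larger bin, which is the right one. The salt shaker is in the left bin at (279,185), the red-lid jar in the large left coaster, and the spice jar in the small right coaster. Next come rough positions.

Run:
```python
from h import *
np.set_printoptions(precision=4,suppress=True)
c=cam('top')
f=lambda x,y,z:onz(c,255+x/4,160+y/4,z)
for n,x,y,z in [('mill',214,80,.184),('salt',97,100,.104),('jar',598,93,.113),('spice',720,97,.118),('caddy',156,118,.039),('cadBL',62,183,.039),('cadBR',268,170,.039),('bigbin',215,113,.056),('smbin',104,120,.056),('tray',633,116,.017),('trayTL',510,40,.017),('trayTR',762,60,.017),('trayBR',755,192,.017),('trayBL',505,172,.017),('large',583,112,.022),('small',693,120,.022),('spoon',395,197,.006)]:
    p=f(x,y,z);print(n,p,np.hypot(p[0],p[1]))
```

```text
mill [0.4813 0.1803 0.184 ] 0.5139804464304112
salt [0.4831 0.2951 0.104 ] 0.566135195396193
jar [ 0.4788 -0.1832  0.113 ] 0.5126061610544993
spice [ 0.4717 -0.2983  0.118 ] 0.5580821401594378
caddy [0.4784 0.2428 0.039 ] 0.5364782199831826
cadBL [0.4143 0.3367 0.039 ] 0.5338301443331491
cadBR [0.4235 0.132  0.039 ] 0.44364424252855295
bigbin [0.4786 0.1833 0.056 ] 0.5125343283765734
smbin [0.4737 0.2932 0.056 ] 0.5570836189761107
tray [ 0.4761 -0.2383  0.017 ] 0.5324130336966004
trayTL [ 0.5576 -0.1174  0.017 ] 0.569821396248691
trayTR [ 0.5321 -0.3744  0.017 ] 0.6506010471835321
trayBR [ 0.3959 -0.3569  0.017 ] 0.5330267572410056
trayBL [ 0.421 -0.106  0.017] 0.4341487066592039
large [ 0.4801 -0.1868  0.022 ] 0.5151273413037293
small [ 0.4698 -0.2977  0.022 ] 0.5561980535110365
spoon [0.3995 0.0044 0.006 ] 0.39947928516453113
```

Careful with the scale: shifts go in shares of 50 cm and turns go in shares of 120 degrees. That gives: -0.004 m is -0.008, 0.125 rad is 0.0597.

```bash
python3 -m pendant '{"dx":[0, 0, 0, 0, 0, 0, 0, 0], "dy":[0, 0, 0, 0, 0, 0, 0, 0], "dz":[-0.008, -0.008, -0.008, -0.008, -0.008, -0.008, -0.008, -0.008], "rx":[0, 0, 0, 0, 0, 0, 0, 0], "ry":[0, 0, 0, 0, 0, 0, 0, 0], "rz":[0.0597, 0.0597, 0.0597, 0.0597, 0.0597, 0.0597, 0.0597, 0.0597]}' 0.092; python3 -m pendant '{"dx":[0, 0, -0.06, -0.06, -0.06, -0.06, -0.06, -0.06], "dy":[0.06, 0.06, 0.05, 0.05, 0.05, 0.05, 0.05, 0.05], "dz":[0, 0, 0, 0, 0, 0, 0, 0], "rx":[0, 0, 0, 0, 0, 0, 0, 0], "ry":[0, 0, 0, 0, 0, 0, 0, 0], "rz":[0.0597, 0.053, 0, 0, 0, 0, 0, 0]}'
```

```text
time: 0.87
tool_pos: [0.1725, 0.4958, 0.4367]
tool_rot: [-3.141, 0.0, 1.801]
contact_force: [0.0, 0.0, 0.1]
opening: 0.0916
grip_force: 0.0
time: 1.53
tool_pos: [0.3823, 0.3246, 0.4367]
tool_rot: [-3.141, -0.0, 1.571]
contact_force: [0.3, 1.2, -0.2]
opening: 0.0916
grip_force: 0.0
```

```bash
python3 -m pendant '{"dx":[-0.07, -0.07, -0.07, -0.07, -0.03, 0, 0], "dy":[0.04, 0.04, 0.04, 0.04, 0.04, 0, 0], "dz":[0, 0, 0, 0, 0, 0, 0], "rx":[0, 0, 0, 0, 0, 0, 0], "ry":[0, 0, 0, 0, 0, 0, 0], "rz":[0, 0, 0, 0, 0, 0, 0]}'; python3 -c "
from h import *
c=cam('wrist','w1.png');print(np.array(c['pose']))"
```

```text
time: 2.12
tool_pos: [0.4821, 0.1702, 0.4363]
tool_rot: [-3.141, -0.0, 1.568]
contact_force: [-0.5, 0.0, 0.3]
opening: 0.0917
grip_force: 0.0
[[ 9.99995641e-01 -2.62161921e-03 -1.35817964e-03  4.82625929e-01]
 [-2.89110666e-03 -9.62791191e-01 -2.70230947e-01  2.43277625e-01]
 [-5.99200753e-04  2.70233696e-01 -9.62794573e-01  4.16630439e-01]
 [ 0.00000000e+00  0.00000000e+00  0.00000000e+00  1.00000000e+00]]
```

View pics/w1.png

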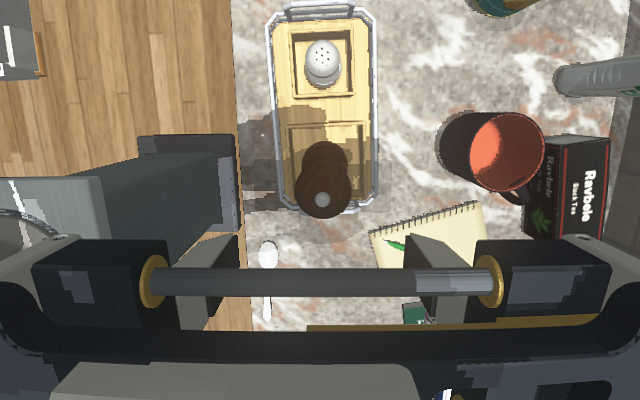

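Wrist view: the salt cap is at (323,58) in the upper, narrow bin, whose rim spans (291,30) to (353,97). The mill knob is at (323,200), the teaspoon at (268,255), and the desk around (400,350) is free. Next I look over the tray the same way.

To row units: -0.04 m is -0.08.

```bash
python3 -m pendant '{"dx":[-0.08, -0.08, -0.08, -0.08, -0.08, -0.08, -0.08, -0.08], "dy":[0, 0, 0, 0, 0, 0, 0, 0], "dz":[0, 0, 0, 0, 0, 0, 0, 0], "rx":[0, 0, 0, 0, 0, 0, 0, 0], "ry":[0, 0, 0, 0, 0, 0, 0, 0], "rz":[0, 0, 0, 0, 0, 0, 0, 0]}';python3 -m pendant '{"dx":[-0.06, -0.06, -0.06, 0, 0], "dy":[0, 0, 0, 0, 0], "dz":[0, 0, 0, 0, 0], "rx":[0, 0, 0, 0, 0], "ry":[0, 0, 0, 0, 0], "rz":[0, 0, 0, 0, 0]}'
python3 - <<'E'
from h import *
import json
c=cam('wrist','w2.png');print(np.array(c['pose']),c['fx'])
a=cv2.imread('pics/w1.png')[0:225,255:390]; b=cv2.imread('pics/w2.png')[0:240,220:440]
a=cv2.resize(a,None,fx=2.5,fy=2.5,interpolation=cv2.INTER_CUBIC);b=cv2.resize(b,None,fx=2,fy=2,interpolation=cv2.INTER_CUBIC)
H=600;p=lambda i:cv2.copyMakeBorder(i,0,H-i.shape[0],0,0,0)
cv2.imwrite('pics/crop2.png',np.hstack([p(a),p(b)])); print(a.shape,b.shape)
E
```

```text
time: 2.83
tool_pos: [0.481, -0.1489, 0.4369]
tool_rot: [3.141, -0.0, 1.573]
contact_force: [1.0, 0.4, -0.1]
opening: 0.0918
grip_force: 0.0
time: 3.25
tool_pos: [0.4816, -0.2385, 0.4363]
tool_rot: [-3.141, -0.001, 1.57]
contact_force: [0.7, 1.9, 0.4]
opening: 0.0915
grip_force: 0.0
[[ 9.99999725e-01 -6.14242917e-04 -4.16293264e-04  4.81952777e-01]
 [-7.03685228e-04 -9.63025329e-01 -2.69409950e-01 -1.65472272e-01]
 [-2.35417804e-04  2.69410169e-01 -9.63025496e-01  4.16733483e-01]
 [ 0.00000000e+00  0.00000000e+00  0.00000000e+00  1.00000000e+00]] 311.3258366335089
(562, 338, 3) (480, 440, 3)
```

View pics/crop2.png

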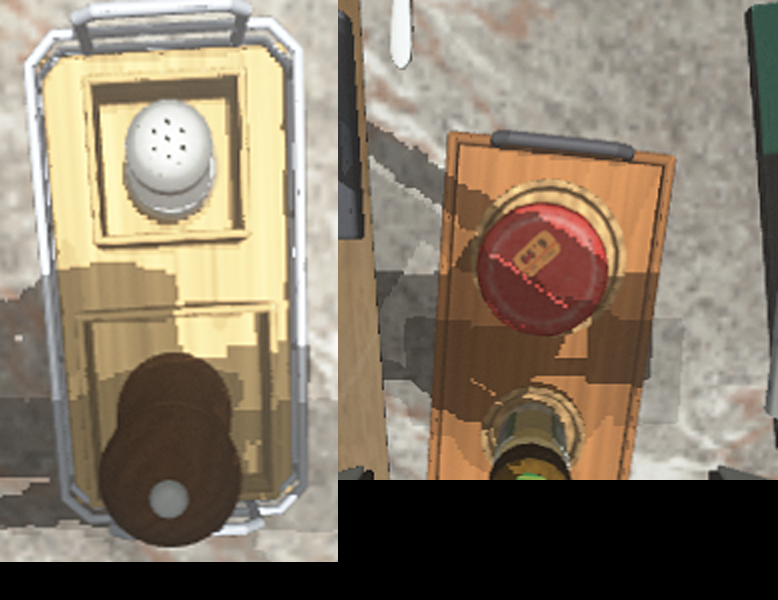

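In the crop, the salt cap centre is at (168,137) and the mill knob at (168,498). The narrow bin's rim corners are (82,78), (243,68), (250,238) and (95,246). On the right, the jar lid is at (544,270), the large coaster ring's top edge at y≈180, and the small coaster spans x 481 to 586. The spice cap is at about (531,470).

```bash
cat >> h.py <<'E'
POSE1=np.array([[.99999564,-.00262162,-.00135818,.482625929],[-.00289110666,-.962791191,-.270230947,.243277625],[-.000599,.270233696,-.962794573,.416630439],[0,0,0,1]])
POSE2=np.array([[1,-.000614,-.000416,.481952777],[-.000704,-.963025329,-.26940995,-.165472272],[-.000235,.269410169,-.963025496,.416733483],[0,0,0,1]])
W=dict(fx=311.3258366335089,fy=311.3258366335089,cx=321.0667645164443,cy=201.46639861777575,k1=-0.060334341552719474)
E
python3 - <<'E'
from h import *
np.set_printoptions(precision=4,suppress=True)
c1=dict(W,pose=POSE1);c2=dict(W,pose=POSE2)
A=lambda x,y,z:onz(c1,255+x/2.5,y/2.5,z);B=lambda x,y,z:onz(c2,220+(x-338)/2,y/2,z)
print('salt',A(168,137,.106),'mill',A(168,498,.186))
q=np.array([A(*p,.056) for p in[(82,78),(243,68),(250,238),(95,246)]]);print('nbin',q.mean(0),q[:,:2])
print('wide TL,TR,BR',A(77,318,.056),A(274,305,.056),A(272,490,.056))
print('jar',B(544,270,.113),'spice',B(531,470,.118))
print('jar r',B(610,270,.113)-B(478,270,.113))
for n,p in dict(Ltop=(552,180),Lright=(627,255),Stop=(533,387),Sleft=(481,436),Sright=(586,432)).items(): print(n,B(*p,.022))
print('tray TL TR rb lb',B(449,131,.017),B(676,155,.017),B(632,480,.017),B(428,480,.017))
im=cv2.imread('pics/w2.png');hsv=cv2.cvtColor(im,cv2.COLOR_BGR2HSV)
m=((hsv[...,0]<8)|(hsv[...,0]>170))&(hsv[...,1]>130);m=m.astype(np.uint8)
n,l,s,ce=cv2.connectedComponentsWithStats(m)
i=[k for k in range(1,n) if s[k,4]>500]
for k in i:print(s[k],ce[k],onz(c2,*ce[k],.113))
E
```

```text
salt [0.4836 0.2972 0.106 ] mill [0.4832 0.1804 0.186 ]
nbin [0.4836 0.297  0.056 ] [[0.4474 0.3298]
 [0.5156 0.3335]
 [0.52   0.264 ]
 [0.4514 0.2608]]
wide TL,TR,BR [0.4424 0.2295 0.056 ] [0.5315 0.235  0.056 ] [0.5334 0.1487 0.056 ]
jar [ 0.4837 -0.1843  0.113 ] spice [ 0.4771 -0.2848  0.118 ]
jar r [ 0.0633 -0.      0.    ]
Ltop [ 0.489  -0.1364  0.022 ]
Lright [ 0.5357 -0.1807  0.022 ]
Stop [ 0.4771 -0.2651  0.022 ]
Sleft [ 0.4422 -0.2988  0.022 ]
Sright [ 0.5124 -0.2961  0.022 ]
tray TL TR rb lb [ 0.4271 -0.1075  0.017 ] [ 0.5643 -0.1211  0.017 ] [ 0.5453 -0.3327  0.017 ] [ 0.4041 -0.3327  0.017 ]
[290 101  65  67 909] [321.6612 132.9714] [ 0.4824 -0.1824  0.113 ]
[ 298  111   49   50 1527] [322.4768 136.6555] [ 0.4832 -0.1859  0.113 ]
```

The measured sizes match what was given (narrow bin rim 70 mm, lid about 64 mm). The bin centres are narrow (.4836,.297) and wide (.489,.188). The coaster centres are large (.487,-.1865) and small (.477,-.298). I start with the wide jar, taking it to the stopover.

To row units: 0.04 m is 0.08, 0.002 m is 0.004.

```bash
python3 -m pendant '{"dx":[0.054, 0.053, 0, 0, 0, 0, 0, 0], "dy":[0.004, 0, 0, 0, 0, 0, 0, 0], "dz":[0, 0, 0.08, 0.08, 0.08, 0.06, 0.04, 0.024], "rx":[0, 0, 0, 0, 0, 0, 0, 0], "ry":[0, 0, 0, 0, 0, 0, 0, 0], "rz":[0, 0, 0, 0, 0, 0, 0, 0]}' 0.092; python3 -m pendant '{"dx":[0, 0, 0, 0, 0, 0, 0, 0], "dy":[0, 0, 0, 0, 0, 0, 0, 0], "dz":[0, 0, 0, 0, 0, 0, 0, 0], "rx":[0, 0, 0, 0, 0, 0, 0, 0], "ry":[0, 0, 0, 0, 0, 0, 0, 0], "rz":[0, 0, 0, 0, 0, 0, 0, 0]}' 0.05 40
```

```text
time: 3.97
tool_pos: [0.4829, -0.1825, 0.2523]
tool_rot: [-3.138, -0.003, 1.574]
contact_force: [-0.1, 0.1, 0.7]
opening: 0.0922
grip_force: 0.0
time: 4.63
tool_pos: [0.4834, -0.1853, 0.2559]
tool_rot: [3.141, 0.0, 1.571]
contact_force: [-2.6, 1.6, 7.2]
opening: 0.0637
grip_force: 40.0
```

To row units: 0.03 m is 0.06, -0.01 m is -0.02.

```bash
python3 -m pendant '{"dx":[0, 0, 0, 0, 0.04, 0.06, 0.06, 0.06], "dy":[0, 0, 0, 0, 0, 0, 0, 0.012], "dz":[-0.02, -0.05, -0.05, 0, 0, 0, 0, 0], "rx":[0, 0, 0, 0, 0, 0, 0, 0], "ry":[0, 0, 0, 0, 0, 0, 0, 0], "rz":[0, 0, 0, 0, 0, 0, 0, 0]}';  python3 -m pendant '{"dx":[0.06, 0.06, 0.04, 0.01, 0, 0, 0, 0], "dy":[0, 0, 0, 0, 0, 0, 0, 0], "dz":[0, 0, 0, 0, 0.05, 0.04, 0.024, 0.012], "rx":[0, 0, 0, 0, 0, 0, 0, 0], "ry":[0, 0, 0, 0, 0, 0, 0, 0], "rz":[0, 0, 0, 0, 0, 0, 0, 0]}'; python3 -m pendant '{"dx":[0, 0, 0, 0, 0], "dy":[0, 0, 0, 0, 0], "dz":[0.008, 0, 0.006, 0, 0], "rx":[0, 0, 0, 0, 0], "ry":[0, 0, 0, 0, 0], "rz":[0, 0, 0, 0, 0]}'
```

```text
time: 5.3
tool_pos: [0.4883, -0.0742, 0.3136]
tool_rot: [-3.139, -0.001, 1.569]
contact_force: [-0.0, -0.4, -6.0]
opening: 0.0636
grip_force: 40.0
time: 5.97
tool_pos: [0.4887, 0.0094, 0.2493]
tool_rot: [-3.138, -0.0, 1.571]
contact_force: [0.3, -0.5, -5.5]
opening: 0.0633
grip_force: 40.0
time: 6.38
tool_pos: [0.4896, 0.0096, 0.2452]
tool_rot: [3.141, 0.0, 1.571]
contact_force: [-1.1, 0.6, -4.9]
opening: 0.0636
grip_force: 40.0
```

To row units: 0.002 m is 0.004.

```bash
python3 -m pendant '{"dx":[0, 0, 0], "dy":[0, 0, 0], "dz":[0.004, 0, 0], "rx":[0, 0, 0], "ry":[0, 0, 0], "rz":[0, 0, 0]}'; python3 -m pendant '{"dx":[0, 0, 0], "dy":[0, 0, 0], "dz":[0.004, 0, 0], "rx":[0, 0, 0], "ry":[0, 0, 0], "rz":[0, 0, 0]}'
```

```text
time: 6.63
tool_pos: [0.4896, 0.0097, 0.243]
tool_rot: [3.141, 0.0, 1.571]
contact_force: [0.3, -0.4, -3.4]
opening: 0.0632
grip_force: 40.0
time: 6.88
tool_pos: [0.4895, 0.0097, 0.2428]
tool_rot: [3.14, 0.0, 1.571]
contact_force: [-5.9, -1.1, 15.2]
opening: 0.064
grip_force: 40.0
```

To row units: -0.04 m is -0.08, -0.02 m is -0.04.

```bash
python3 -m pendant '{"dx":[0, 0, 0, 0, 0, 0, 0, 0], "dy":[0, 0, 0, 0, 0, 0, 0, 0], "dz":[0, 0, 0, -0.04, -0.08, -0.08, -0.08, -0.08], "rx":[0, 0, 0, 0, 0, 0, 0, 0], "ry":[0, 0, 0, 0, 0, 0, 0, 0], "rz":[0, 0, 0, 0, 0, 0, 0, 0]}' 0.092; python3 -m pendant '{"dx":[0.06, 0.08, 0.08, 0.08, 0.042, 0, 0], "dy":[0, -0.006, -0.006, 0, 0, 0, 0], "dz":[-0.02, 0, 0, 0, 0, 0, 0], "rx":[0, 0, 0, 0, 0, 0, 0], "ry":[0, 0, 0, 0, 0, 0, 0], "rz":[0, 0, 0, 0, 0, 0, 0]}'
python3 - <<'E'
from h import *
c=cam('wrist','w3.png'); print(np.array(c['pose']))
E
```

```text
time: 7.55
tool_pos: [0.4892, 0.0098, 0.4228]
tool_rot: [3.141, -0.0, 1.571]
contact_force: [0.8, 0.8, -0.0]
opening: 0.0919
grip_force: 0.0
time: 8.13
tool_pos: [0.4833, 0.1816, 0.4305]
tool_rot: [-3.142, 0.0, 1.574]
contact_force: [0.3, -1.3, -0.2]
opening: 0.0919
grip_force: 0.0
[[ 9.99996593e-01  2.42258573e-03  9.72272813e-04  4.83491611e-01]
 [ 2.59532544e-03 -9.62664759e-01 -2.70683996e-01  2.54637948e-01]
 [ 2.80217587e-04  2.70685597e-01 -9.62667767e-01  4.10843901e-01]
 [ 0.00000000e+00  0.00000000e+00  0.00000000e+00  1.00000000e+00]]
```

View pics/w3.png

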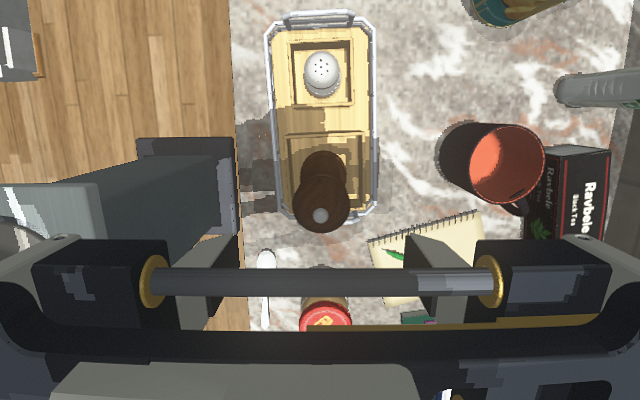

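The jar is standing at the stopover (325,318). The mill knob is now at (320,215) and the salt cap at (321,70).

```bash
python3 - <<'E'
from h import *
np.set_printoptions(precision=4,suppress=True)
c=dict(W,pose=np.array([[1,.00242,.00097,.48349],[.0026,-.96266,-.27068,.25464],[.00028,.27069,-.96267,.41084],[0,0,0,1]]))
print(onz(c,320.5,215.5,.186),onz(c,321.5,69.5,.106))
E
python3 -m pendant '{"dx":[0, 0, 0, 0, 0, 0], "dy":[0, 0, 0, 0, 0, 0], "dz":[0.06, 0.06, 0.06, 0.04, 0.011, 0], "rx":[0, 0, 0, 0, 0, 0], "ry":[0, 0, 0, 0, 0, 0], "rz":[0, 0, 0, 0, 0, 0]}'; python3 -m pendant '{"dx":[0, 0, 0, 0, 0, 0, 0, 0], "dy":[0, 0, 0, 0, 0, 0, 0, 0], "dz":[0, 0, 0, 0, 0, 0, 0, 0], "rx":[0, 0, 0, 0, 0, 0, 0, 0], "ry":[0, 0, 0, 0, 0, 0, 0, 0], "rz":[0, 0, 0, 0, 0, 0, 0, 0]}' 0.03 40
```

```text
[0.4833 0.1803 0.186 ] [0.4839 0.2948 0.106 ]
time: 8.68
tool_pos: [0.4835, 0.1794, 0.3141]
tool_rot: [-3.139, 0.001, 1.569]
contact_force: [-0.6, -0.2, -0.2]
opening: 0.0921
grip_force: 0.0
time: 9.35
tool_pos: [0.4835, 0.1808, 0.3154]
tool_rot: [3.141, -0.0, 1.571]
contact_force: [0.0, 0.3, 1.9]
opening: 0.0473
grip_force: 40.0
```

To row units: -0.03 m is -0.06, -0.025 m is -0.05.

```bash
python3 -m pendant '{"dx":[0, 0, 0, 0, 0, 0, -0.02, -0.04], "dy":[0, 0, 0, 0, 0, 0, 0, 0.007], "dz":[-0.02, -0.04, -0.06, -0.06, -0.05, -0.01, 0, 0], "rx":[0, 0, 0, 0, 0, 0, 0, 0], "ry":[0, 0, 0, 0, 0, 0, 0, 0], "rz":[0, 0, 0, 0, 0, 0, 0, 0]}'; python3 -m pendant '{"dx":[-0.06, -0.07, -0.07, -0.07, -0.07, -0.07, -0.07, -0.07], "dy":[0, 0, 0, 0, 0, 0, 0, 0], "dz":[0, 0, 0, 0, 0, 0, 0, 0], "rx":[0, 0, 0, 0, 0, 0, 0, 0], "ry":[0, 0, 0, 0, 0, 0, 0, 0], "rz":[0, 0, 0, 0, 0, 0, 0, 0]}'; python3 -m pendant '{"dx":[-0.06, -0.04, -0.02, 0, 0], "dy":[0, 0, 0, 0, 0], "dz":[0, 0, 0, 0, 0], "rx":[0, 0, 0, 0, 0], "ry":[0, 0, 0, 0, 0], "rz":[0, 0, 0, 0, 0]}'
```

```text
time: 10.02
tool_pos: [0.4862, 0.1512, 0.4344]
tool_rot: [-3.14, -0.0, 1.573]
contact_force: [-0.1, -0.0, -2.6]
opening: 0.0469
grip_force: 40.1
time: 10.68
tool_pos: [0.4859, -0.1264, 0.4332]
tool_rot: [-3.138, -0.001, 1.571]
contact_force: [1.5, -0.2, -1.9]
opening: 0.0468
grip_force: 40.1
time: 11.1
tool_pos: [0.4866, -0.1842, 0.434]
tool_rot: [-3.14, -0.002, 1.57]
contact_force: [-0.4, 0.1, -1.7]
opening: 0.0471
grip_force: 40.2
```

To row units: 0.03 m is 0.06, 0.025 m is 0.05.

```bash
python3 -m pendant '{"dx":[-0.002, 0, 0, 0, 0, 0, 0, 0], "dy":[0, 0, 0, 0, 0, 0, 0, 0], "dz":[0.04, 0.06, 0.05, 0.03, 0.024, 0.018, 0.01, 0], "rx":[0, 0, 0, 0, 0, 0, 0, 0], "ry":[0, 0, 0, 0, 0, 0, 0, 0], "rz":[0, 0, 0, 0, 0, 0, 0, 0]}'; python3 -m pendant '{"dx":[0, 0, 0, 0, 0], "dy":[0, 0, 0, 0, 0], "dz":[0.004, 0, 0.004, 0, 0], "rx":[0, 0, 0, 0, 0], "ry":[0, 0, 0, 0, 0], "rz":[0, 0, 0, 0, 0]}'
python3 - <<'E'
from h import *
c=cam('scene','s2.png');i=cv2.imread('pics/s2.png')[190:310,370:500];cv2.imwrite('pics/s2c.png',cv2.resize(i,None,fx=4,fy=4,interpolation=cv2.INTER_CUBIC))
E
```

```text
time: 11.77
tool_pos: [0.4869, -0.1843, 0.3184]
tool_rot: [-3.14, -0.001, 1.572]
contact_force: [-0.5, 0.7, -1.6]
opening: 0.0471
grip_force: 40.2
time: 12.18
tool_pos: [0.487, -0.1854, 0.3155]
tool_rot: [3.141, 0.0, 1.571]
contact_force: [-0.7, -0.2, -2.4]
opening: 0.0471
grip_force: 40.2
```

View pics/s2c.png

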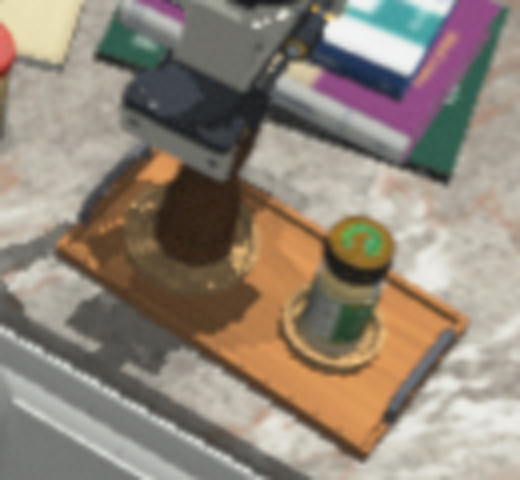

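The crop shows the mill's foot at about (195,245), inside the large coaster ring, which spans x 125 to 255. I lower it the rest of the way.

To row units: 0.002 m is 0.004.

```bash
python3 -m pendant '{"dx":[0, 0, 0], "dy":[0, 0, 0], "dz":[0.004, 0, 0], "rx":[0, 0, 0], "ry":[0, 0, 0], "rz":[0, 0, 0]}'; python3 -m pendant '{"dx":[0, 0, 0], "dy":[0, 0, 0], "dz":[0.003, 0, 0], "rx":[0, 0, 0], "ry":[0, 0, 0], "rz":[0, 0, 0]}'
```

```text
time: 12.48
tool_pos: [0.4869, -0.1853, 0.3131]
tool_rot: [-3.141, -0.0, 1.571]
contact_force: [0.1, 0.0, -2.2]
opening: 0.047
grip_force: 40.2
time: 12.73
tool_pos: [0.4871, -0.1854, 0.3124]
tool_rot: [3.141, 0.001, 1.571]
contact_force: [-0.9, 0.2, 4.4]
opening: 0.047
grip_force: 40.2
```

To row units: -0.04 m is -0.08, -0.03 m is -0.06.

```bash
python3 -m pendant '{"dx":[0, 0, 0, 0, 0, 0, 0, 0], "dy":[0, 0, 0, 0, 0, 0, 0, 0], "dz":[0, 0, 0, -0.02, -0.06, -0.08, -0.08, 0], "rx":[0, 0, 0, 0, 0, 0, 0, 0], "ry":[0, 0, 0, 0, 0, 0, 0, 0], "rz":[0, 0, 0, 0, 0, 0, 0, 0]}' 0.092
python3 - <<'E'
from h import *
c=cam('wrist','w4.png'); print(np.array(c['pose'])[:3,3])
E
python3 -m pendant '{"dx":[0.07, 0.08, 0.08, 0.08, 0.06, 0.02, 0, 0], "dy":[0, 0, 0.005, 0, 0, 0, 0, 0], "dz":[0, 0, 0, 0, 0, 0, 0.04, 0.07], "rx":[0, 0, 0, 0, 0, 0, 0, 0], "ry":[0, 0, 0, 0, 0, 0, 0, 0], "rz":[0, 0, 0, 0, 0, 0, 0, 0]}'; python3 -m pendant '{"dx":[0, 0, 0, 0, 0, 0], "dy":[0, 0, 0, 0, 0, 0], "dz":[0.07, 0.07, 0.06, 0.044, 0.024, 0], "rx":[0, 0, 0, 0, 0, 0], "ry":[0, 0, 0, 0, 0, 0], "rz":[0, 0, 0, 0, 0, 0]}'
```

```text
time: 13.4
tool_pos: [0.4877, -0.1856, 0.4402]
tool_rot: [3.129, 0.007, 1.571]
contact_force: [0.8, -0.5, 0.7]
opening: 0.0914
grip_force: 0.0
[ 0.48835345 -0.11271608  0.42007887]
time: 14.12
tool_pos: [0.4902, 0.0104, 0.3789]
tool_rot: [3.134, 0.001, 1.573]
contact_force: [1.3, 0.0, -0.7]
opening: 0.0916
grip_force: 0.0
time: 14.62
tool_pos: [0.4884, 0.0093, 0.2397]
tool_rot: [-3.135, -0.001, 1.57]
contact_force: [-1.5, -0.7, -1.1]
opening: 0.0916
grip_force: 0.0
```

View pics/w4.png

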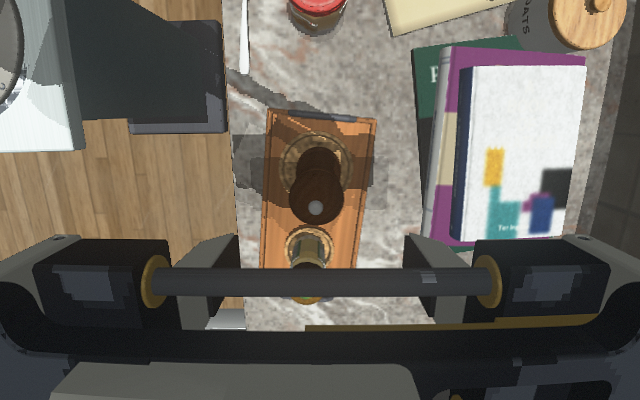

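The mill stands upright in the large coaster, with its knob at (315,207). Now I take the wide jar to the wide bin.

To row units: 0.035 m is 0.07, -0.03 m is -0.06.

```bash
python3 -m pendant '{"dx":[0, 0, 0, 0, 0, 0, 0, 0], "dy":[0, 0, 0, 0, 0, 0, 0, 0], "dz":[0, 0, 0, 0, 0, 0, 0, 0], "rx":[0, 0, 0, 0, 0, 0, 0, 0], "ry":[0, 0, 0, 0, 0, 0, 0, 0], "rz":[0, 0, 0, 0, 0, 0, 0, 0]}' 0.05 40; python3 -m pendant '{"dx":[0, 0, 0, 0, 0, 0.02, 0.04, 0.06], "dy":[0, 0, 0, 0, 0, 0, 0, 0], "dz":[-0.02, -0.05, -0.06, -0.06, -0.02, 0, 0, 0], "rx":[0, 0, 0, 0, 0, 0, 0, 0], "ry":[0, 0, 0, 0, 0, 0, 0, 0], "rz":[0, 0, 0, 0, 0, 0, 0, 0]}'; python3 -m pendant '{"dx":[0.07, 0.07, 0.05, 0.03, 0.016, 0, 0], "dy":[0, 0, 0, 0, 0, 0, 0], "dz":[0, 0, 0, 0, 0, 0, 0], "rx":[0, 0, 0, 0, 0, 0, 0], "ry":[0, 0, 0, 0, 0, 0, 0], "rz":[0, 0, 0, 0, 0, 0, 0]}'
```

```text
time: 15.28
tool_pos: [0.4894, 0.0097, 0.2435]
tool_rot: [3.141, 0.0, 1.571]
contact_force: [-2.4, 0.2, 6.8]
opening: 0.0639
grip_force: 40.0
time: 15.95
tool_pos: [0.489, 0.0695, 0.3463]
tool_rot: [-3.139, 0.0, 1.568]
contact_force: [0.9, 0.8, -5.4]
opening: 0.0636
grip_force: 40.0
time: 16.53
tool_pos: [0.4891, 0.1877, 0.3466]
tool_rot: [-3.14, 0.001, 1.572]
contact_force: [-0.3, 0.2, -4.6]
opening: 0.0635
grip_force: 40.0
```

To row units: 0.02 m is 0.04, 0.015 m is 0.03.

```bash
python3 -m pendant '{"dx":[0, 0, 0, 0, 0, 0], "dy":[0, 0, 0, 0, 0, 0], "dz":[0.03, 0.04, 0.02, 0.01, 0.01, 0], "rx":[0, 0, 0, 0, 0, 0], "ry":[0, 0, 0, 0, 0, 0], "rz":[0, 0, 0, 0, 0, 0]}'; python3 -c "
from h import *
c=cam('wrist','w5.png')"; python3 -m pendant '{"dx":[0, 0, 0, 0, 0, 0], "dy":[0, 0, 0, 0, 0, 0], "dz":[0.02, 0.02, 0.01, 0.004, 0.002, 0], "rx":[0, 0, 0, 0, 0, 0], "ry":[0, 0, 0, 0, 0, 0], "rz":[0, 0, 0, 0, 0, 0]}'
```

```text
time: 17.03
tool_pos: [0.4895, 0.1872, 0.2922]
tool_rot: [-3.141, 0.0, 1.57]
contact_force: [-0.5, 0.4, -5.8]
opening: 0.0637
grip_force: 40.0
time: 17.58
tool_pos: [0.4895, 0.1878, 0.2645]
tool_rot: [-3.141, -0.0, 1.571]
contact_force: [0.4, -0.4, -5.1]
opening: 0.0639
grip_force: 40.0
```

View pics/w5.png

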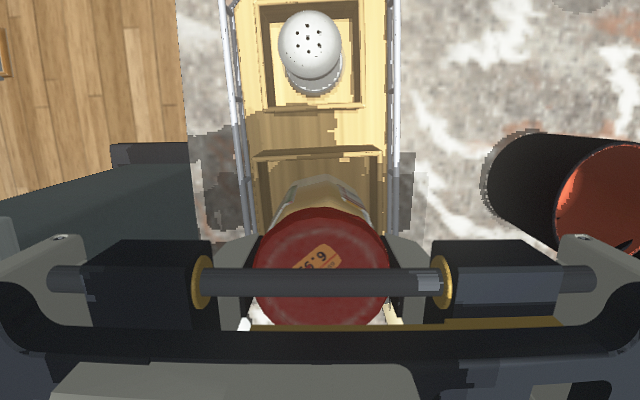

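The jar, with its lid at (321,265), is going into the wide bin, whose rim runs along (253,155) to (380,148). It is about centred. I lower it the last bit.

To row units: 0.003 m is 0.006.

```bash
python3 -m pendant '{"dx":[0, 0, 0], "dy":[0, 0, 0], "dz":[0.006, 0, 0], "rx":[0, 0, 0], "ry":[0, 0, 0], "rz":[0, 0, 0]}'; python3 -m pendant '{"dx":[0, 0, 0], "dy":[0, 0, 0], "dz":[0.004, 0, 0], "rx":[0, 0, 0], "ry":[0, 0, 0], "rz":[0, 0, 0]}';python3 -m pendant '{"dx":[0, 0, 0], "dy":[0, 0, 0], "dz":[0.003, 0, 0], "rx":[0, 0, 0], "ry":[0, 0, 0], "rz":[0, 0, 0]}'
```

```text
time: 17.83
tool_pos: [0.4895, 0.1877, 0.2618]
tool_rot: [3.142, -0.0, 1.571]
contact_force: [0.6, -0.3, -4.5]
opening: 0.0637
grip_force: 40.0
time: 18.08
tool_pos: [0.4895, 0.1877, 0.2597]
tool_rot: [3.142, -0.0, 1.571]
contact_force: [0.2, 0.3, -5.0]
opening: 0.0636
grip_force: 40.0
time: 18.33
tool_pos: [0.4894, 0.1878, 0.2595]
tool_rot: [3.141, -0.0, 1.571]
contact_force: [-4.4, -1.7, 5.6]
opening: 0.0635
grip_force: 40.0
```

To row units: -0.04 m is -0.08, -0.03 m is -0.06.

```bash
python3 -m pendant '{"dx":[0, 0, 0, 0, 0, 0, 0, 0], "dy":[0, 0, 0, 0, 0, 0, 0, 0], "dz":[0, 0, 0, -0.04, -0.08, -0.08, -0.06, 0], "rx":[0, 0, 0, 0, 0, 0, 0, 0], "ry":[0, 0, 0, 0, 0, 0, 0, 0], "rz":[0, 0, 0, 0, 0, 0, 0, 0]}' 0.092; python3 -m pendant '{"dx":[0.06, 0.07, 0.06, 0.026, 0, 0], "dy":[0, -0.011, 0, 0, 0, 0], "dz":[0, 0, 0, 0, 0, 0], "rx":[0, 0, 0, 0, 0, 0], "ry":[0, 0, 0, 0, 0, 0], "rz":[0, 0, 0, 0, 0, 0]}'
python3 - <<'E'
from h import *
np.set_printoptions(precision=4,suppress=True)
c=cam('wrist','w6.png'); print(np.array(c['pose']))
E
```

```text
time: 19.0
tool_pos: [0.4906, 0.188, 0.395]
tool_rot: [3.129, -0.003, 1.571]
contact_force: [0.4, 0.2, 0.7]
opening: 0.0916
grip_force: 0.0
time: 19.5
tool_pos: [0.4839, 0.2958, 0.3876]
tool_rot: [-3.141, 0.001, 1.572]
contact_force: [-1.2, -1.4, 0.4]
opening: 0.0919
grip_force: 0.0
[[ 1.      0.0014  0.0002  0.4842]
 [ 0.0014 -0.9625 -0.2712  0.3688]
 [-0.0002  0.2712 -0.9625  0.3679]
 [ 0.      0.      0.      1.    ]]
```

View pics/w6.png

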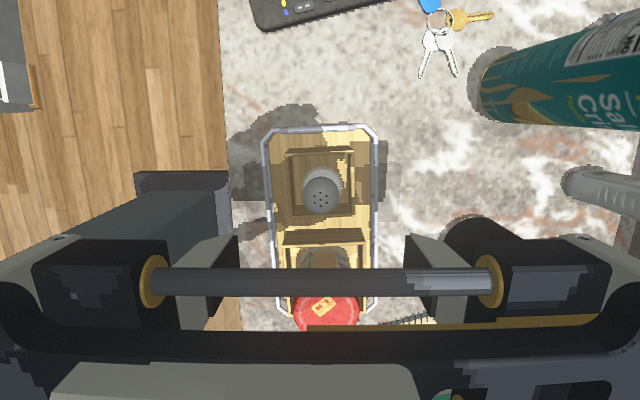

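The salt cap is centred at (320,199), giving (.484,.297), and the jar stands in the wide bin with its lid at (325,312). I'm right over the salt, so I go down to grasp it just above the bin rim.

```bash
python3 -m pendant '{"dx":[0.002, 0, 0, 0, 0, 0, 0, 0], "dy":[0, 0, 0, 0, 0, 0, 0, 0], "dz":[0.07, 0.07, 0.06, 0.05, 0.03, 0.021, 0, 0], "rx":[0, 0, 0, 0, 0, 0, 0, 0], "ry":[0, 0, 0, 0, 0, 0, 0, 0], "rz":[0, 0, 0, 0, 0, 0, 0, 0]}'; python3 -m pendant '{"dx":[0, 0, 0, 0, 0, 0, 0, 0], "dy":[0, 0, 0, 0, 0, 0, 0, 0], "dz":[0, 0, 0, 0, 0, 0, 0, 0], "rx":[0, 0, 0, 0, 0, 0, 0, 0], "ry":[0, 0, 0, 0, 0, 0, 0, 0], "rz":[0, 0, 0, 0, 0, 0, 0, 0]}' 0.03 30
```

```text
time: 20.22
tool_pos: [0.4844, 0.296, 0.2381]
tool_rot: [3.141, -0.0, 1.57]
contact_force: [0.4, 0.2, 0.4]
opening: 0.0917
grip_force: 0.0
time: 20.88
tool_pos: [0.4839, 0.2967, 0.2377]
tool_rot: [3.142, -0.0, 1.571]
contact_force: [-0.8, 0.3, 0.4]
opening: 0.043
grip_force: 0.0
```

```bash
python3 -m pendant '{"dx":[0, 0, 0], "dy":[0, 0, 0], "dz":[0, 0, 0], "rx":[0, 0, 0], "ry":[0, 0, 0], "rz":[0, 0, 0]}'
```

```text
time: 21.13
tool_pos: [0.4839, 0.2967, 0.2376]
tool_rot: [-3.141, -0.0, 1.571]
contact_force: [-0.5, -1.1, 0.1]
opening: 0.0358
grip_force: 29.6
```

To row units: -0.01 m is -0.02, -0.005 m is -0.01.

```bash
python3 -m pendant '{"dx":[0, 0, 0, 0], "dy":[0, 0, 0, 0], "dz":[-0.01, -0.02, 0, 0], "rx":[0, 0, 0, 0], "ry":[0, 0, 0, 0], "rz":[0, 0, 0, 0]}';  python3 -c "
from h import *
c=cam('wrist','w7.png')
i=cv2.imread('pics/w7.png')[80:340,200:440];cv2.imwrite('pics/w7c.png',cv2.resize(i,None,fx=2.3,fy=2.3))"
```

```text
time: 21.47
tool_pos: [0.4842, 0.2968, 0.2538]
tool_rot: [3.14, -0.001, 1.571]
contact_force: [-0.0, 0.4, -0.2]
opening: 0.0361
grip_force: 29.6
```

View pics/w7c.png

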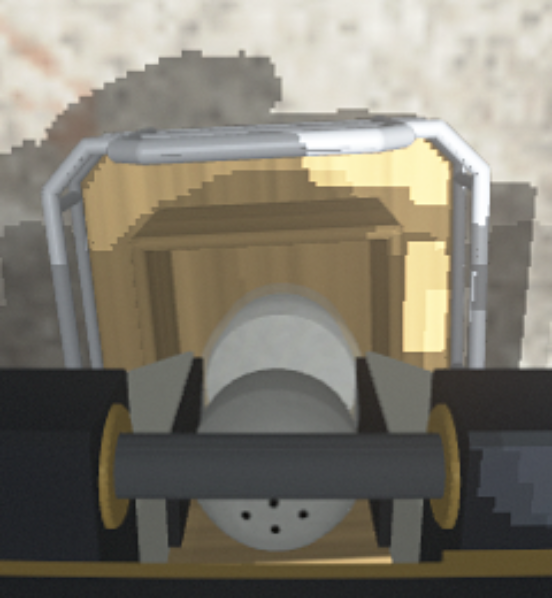

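The shaker (body at (280,330), cap dots at (275,515)) sits between the pads. I lift a little more and check whether it comes along.

Careful with the scale: shifts go in shares of 50 cm and turns go in shares of 120 degrees. That gives: -0.01 m is -0.02.

```bash
python3 -m pendant '{"dx":[0, 0, 0, 0, 0], "dy":[0, 0, 0, 0, 0], "dz":[-0.02, -0.02, 0, 0, 0], "rx":[0, 0, 0, 0, 0], "ry":[0, 0, 0, 0, 0], "rz":[0, 0, 0, 0, 0]}';  python3 -c "
from h import *
print(np.mean([ (cam('top'),robot.observe()['contact_force'][2])[1] for _ in range(5)]))
c=cam('scene','s3.png')
i=cv2.imread('pics/s3.png')[125:225,240:360];cv2.imwrite('pics/s3c.png',cv2.resize(i,None,fx=4,fy=4,interpolation=cv2.INTER_CUBIC))"
```

```text
time: 21.93
tool_pos: [0.4839, 0.2967, 0.2729]
tool_rot: [3.141, -0.0, 1.571]
contact_force: [-0.6, -0.3, -1.5]
opening: 0.036
grip_force: 29.6
-1.0801717552778798
```

View pics/s3c.png

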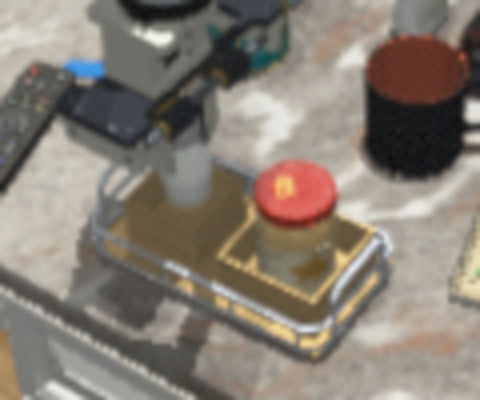

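The shaker is lifted: the force reads −1.08 N, which is its weight, and it shows at (187,170) in the crop with the jar in its bin at (295,230). Now it goes to the stopover.

To row units: -0.035 m is -0.07, -0.01 m is -0.02.

```bash
python3 -m pendant '{"dx":[0, 0, 0, 0, -0.02, -0.04, -0.06, -0.07], "dy":[0, 0, 0, 0, 0, 0.01, 0, 0], "dz":[-0.04, -0.06, -0.06, -0.04, 0, 0, 0, 0], "rx":[0, 0, 0, 0, 0, 0, 0, 0], "ry":[0, 0, 0, 0, 0, 0, 0, 0], "rz":[0, 0, 0, 0, 0, 0, 0, 0]}'; python3 -m pendant '{"dx":[-0.07, -0.07, -0.07, -0.07, -0.06, -0.03, -0.014, 0], "dy":[0, 0, 0, 0, 0, 0, 0, 0], "dz":[0, 0, 0, 0, 0, 0, 0, 0], "rx":[0, 0, 0, 0, 0, 0, 0, 0], "ry":[0, 0, 0, 0, 0, 0, 0, 0], "rz":[0, 0, 0, 0, 0, 0, 0, 0]}'; python3 -m pendant '{"dx":[0, 0, 0, 0, 0, 0, 0, 0], "dy":[0, 0, 0, 0, 0, 0, 0, 0], "dz":[0.04, 0.06, 0.06, 0.06, 0.04, 0.02, 0.008, 0], "rx":[0, 0, 0, 0, 0, 0, 0, 0], "ry":[0, 0, 0, 0, 0, 0, 0, 0], "rz":[0, 0, 0, 0, 0, 0, 0, 0]}'; python3 -m pendant '{"dx":[0, 0, 0], "dy":[0, 0, 0], "dz":[0.006, 0, 0], "rx":[0, 0, 0], "ry":[0, 0, 0], "rz":[0, 0, 0]}'; python3 -m pendant '{"dx":[0, 0, 0], "dy":[0, 0, 0], "dz":[0.004, 0, 0], "rx":[0, 0, 0], "ry":[0, 0, 0], "rz":[0, 0, 0]}'
```

```text
time: 22.9
tool_pos: [0.4885, 0.2011, 0.3715]
tool_rot: [-3.14, 0.0, 1.573]
contact_force: [0.3, -0.3, -0.5]
opening: 0.0363
grip_force: 29.6
time: 23.57
tool_pos: [0.4887, 0.0083, 0.3719]
tool_rot: [-3.14, -0.0, 1.568]
contact_force: [-0.0, 0.7, -1.1]
opening: 0.0364
grip_force: 29.6
time: 24.23
tool_pos: [0.489, 0.0104, 0.2283]
tool_rot: [-3.141, -0.0, 1.572]
contact_force: [-0.3, 0.2, -1.4]
opening: 0.0362
grip_force: 29.6
time: 24.48
tool_pos: [0.4893, 0.0098, 0.2266]
tool_rot: [3.14, 0.0, 1.571]
contact_force: [0.2, 1.0, -0.4]
opening: 0.0363
grip_force: 29.6
time: 24.73
tool_pos: [0.489, 0.0097, 0.224]
tool_rot: [3.141, -0.0, 1.571]
contact_force: [0.1, 1.2, -0.5]
opening: 0.0362
grip_force: 29.6
```

To row units: 0.002 m is 0.004.

```bash
python3 -m pendant '{"dx":[0, 0, 0], "dy":[0, 0, 0], "dz":[0.004, 0, 0], "rx":[0, 0, 0], "ry":[0, 0, 0], "rz":[0, 0, 0]}'; python3 -m pendant '{"dx":[0, 0, 0], "dy":[0, 0, 0], "dz":[0.002, 0, 0], "rx":[0, 0, 0], "ry":[0, 0, 0], "rz":[0, 0, 0]}'
```

```text
time: 24.98
tool_pos: [0.489, 0.0097, 0.2217]
tool_rot: [-3.142, -0.0, 1.571]
contact_force: [-0.0, 0.4, -1.0]
opening: 0.0361
grip_force: 29.6
time: 25.23
tool_pos: [0.489, 0.0097, 0.2215]
tool_rot: [3.141, -0.0, 1.571]
contact_force: [-1.8, -0.5, 7.6]
opening: 0.0364
grip_force: 30.2
```

To row units: -0.04 m is -0.08, -0.03 m is -0.06.

```bash
python3 -m pendant '{"dx":[0, 0, 0, 0, 0, 0, 0, 0], "dy":[0, 0, 0, 0, 0, 0, 0, 0], "dz":[0, 0, 0, -0.06, -0.08, -0.08, -0.08, -0.08], "rx":[0, 0, 0, 0, 0, 0, 0, 0], "ry":[0, 0, 0, 0, 0, 0, 0, 0], "rz":[0, 0, 0, 0, 0, 0, 0, 0]}' 0.092; python3 -m pendant '{"dx":[-0.08, -0.08, -0.08, -0.08, -0.08, -0.08, -0.08, -0.04], "dy":[0, -0.012, -0.012, 0, 0, 0, 0, 0], "dz":[0, 0, 0, 0, 0, 0, 0, 0], "rx":[0, 0, 0, 0, 0, 0, 0, 0], "ry":[0, 0, 0, 0, 0, 0, 0, 0], "rz":[0, 0, 0, 0, 0, 0, 0, 0]}';python3 -m pendant '{"dx":[0, 0], "dy":[0, 0], "dz":[0, 0], "rx":[0, 0], "ry":[0, 0], "rz":[0, 0]}'
python3 - <<'E'
from h import *
np.set_printoptions(precision=4,suppress=True)
c=cam('wrist','w8.png'); print(np.array(c['pose']).tolist())
E
```

```text
time: 25.9
tool_pos: [0.4885, 0.0098, 0.4125]
tool_rot: [-3.141, -0.0, 1.571]
contact_force: [2.0, -0.2, -0.6]
opening: 0.0848
grip_force: 0.0
time: 26.57
tool_pos: [0.4763, -0.2944, 0.4102]
tool_rot: [-3.141, 0.001, 1.568]
contact_force: [0.7, 0.4, -0.9]
opening: 0.092
grip_force: 0.0
time: 26.73
tool_pos: [0.4767, -0.2912, 0.4099]
tool_rot: [-3.141, -0.001, 1.569]
contact_force: [0.1, 0.6, 0.4]
opening: 0.0918
grip_force: 0.0
[[0.9999969376706292, -0.00215647806232033, -0.0012141876827642683, 0.47717537420933775], [-0.002403723613411759, -0.9630843852040646, -0.2691889468178404, -0.21814542654315397], [-0.0005888651395455877, 0.26919104104422653, -0.9630866194997061, 0.3903583682431144], [0.0, 0.0, 0.0, 1.0]]
```

View pics/w8.png

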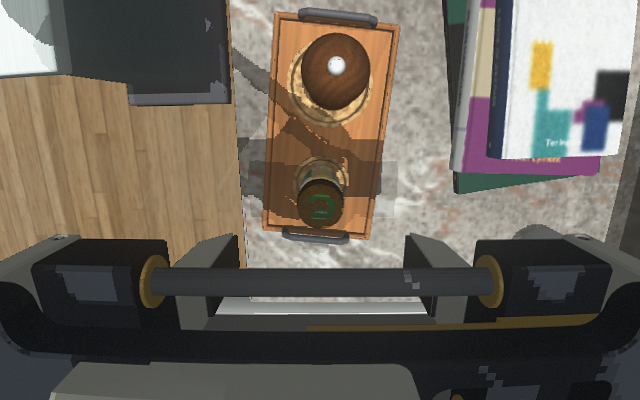

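The spice cap's centre is at (321,204), and the mill stands in the large coaster with its knob at (337,65).

Run:
```python
from h import *
np.set_printoptions(precision=4,suppress=True)
P=[[0.9999969376706292, -0.00215647806232033, -0.0012141876827642683, 0.47717537420933775], [-0.002403723613411759, -0.9630843852040646, -0.2691889468178404, -0.21814542654315397], [-0.0005888651395455877, 0.26919104104422653, -0.9630866194997061, 0.3903583682431144], [0,0,0,1.]]
c=dict(W,pose=P);print('spice',onz(c,321,204,.118),'mill',onz(c,337,65,.183))
B=lambda u,v:onz(c,u,v,.022)
print('small L R top',B(293,181),B(349,181),B(321,156),'large L R T B',B(290,90),B(370,90),B(330,45),B(330,126))
print('tray',[B(*p) for p in[(276,12),(399,25),(368,239),(263,229)]])
```

```text
spice [ 0.4768 -0.2967  0.118 ] mill [ 0.487  -0.1879  0.183 ]
small L R top [ 0.4429 -0.2954  0.022 ] [ 0.5105 -0.2955  0.022 ] [ 0.4768 -0.2653  0.022 ] large L R T B [ 0.4421 -0.1908  0.022 ] [ 0.5321 -0.1909  0.022 ] [ 0.4869 -0.1437  0.022 ] [ 0.4872 -0.2307  0.022 ]
tray [array([ 0.4289, -0.1099,  0.022 ]), array([ 0.5616, -0.1228,  0.022 ]), array([ 0.5364, -0.3709,  0.022 ]), array([ 0.4033, -0.3571,  0.022 ])]
```

To row units: 0.035 m is 0.07, -0.006 m is -0.012.

```bash
python3 -m pendant '{"dx":[-0.012, 0, 0, 0, 0, 0, 0, 0], "dy":[0, 0, 0, 0, 0, 0, 0, 0], "dz":[0.02, 0.07, 0.07, 0.07, 0.05, 0.032, 0, 0], "rx":[0, 0, 0, 0, 0, 0, 0, 0], "ry":[0, 0, 0, 0, 0, 0, 0, 0], "rz":[0, 0, 0, 0, 0, 0, 0, 0]}'; python3 -m pendant '{"dx":[0, 0, 0, 0, 0, 0, 0, 0], "dy":[0, 0, 0, 0, 0, 0, 0, 0], "dz":[0, 0, 0, 0, 0, 0, 0, 0], "rx":[0, 0, 0, 0, 0, 0, 0, 0], "ry":[0, 0, 0, 0, 0, 0, 0, 0], "rz":[0, 0, 0, 0, 0, 0, 0, 0]}' 0.03 35; python3 -m pendant '{"dx":[0, 0], "dy":[0, 0], "dz":[0, 0], "rx":[0, 0], "ry":[0, 0], "rz":[0, 0]}'
```

```text
time: 27.45
tool_pos: [0.4771, -0.2953, 0.2541]
tool_rot: [-3.14, -0.001, 1.572]
contact_force: [0.7, 0.4, 0.5]
opening: 0.0919
grip_force: 0.0
time: 28.12
tool_pos: [0.4769, -0.2963, 0.2548]
tool_rot: [3.142, -0.0, 1.571]
contact_force: [-0.7, 0.2, -1.0]
opening: 0.0433
grip_force: 35.2
time: 28.28
tool_pos: [0.4769, -0.2963, 0.2547]
tool_rot: [-3.142, -0.0, 1.571]
contact_force: [-1.1, 0.5, 0.1]
opening: 0.0434
grip_force: 35.0
```

To row units: -0.035 m is -0.07, -0.03 m is -0.06.

```bash
python3 -m pendant '{"dx":[0, 0, 0, 0, 0, 0, 0, 0], "dy":[0, 0, 0, 0, 0, 0, 0, 0], "dz":[-0.02, -0.06, -0.07, -0.07, -0.07, -0.07, -0.04, 0], "rx":[0, 0, 0, 0, 0, 0, 0, 0], "ry":[0, 0, 0, 0, 0, 0, 0, 0], "rz":[0, 0, 0, 0, 0, 0, 0, 0]}'; python3 -m pendant '{"dx":[0.02, 0.04, 0.06, 0.07, 0.07, 0.07, 0.07, 0.07], "dy":[0, 0.014, 0, 0, 0, 0, 0, 0], "dz":[0, 0, 0, 0, 0, 0, 0, 0], "rx":[0, 0, 0, 0, 0, 0, 0, 0], "ry":[0, 0, 0, 0, 0, 0, 0, 0], "rz":[0, 0, 0, 0, 0, 0, 0, 0]}'; python3 -m pendant '{"dx":[0.08, 0.08, 0.08, 0.08, 0.08, 0.07, 0.07, 0.06], "dy":[0, 0, 0, 0, 0, 0, 0, 0], "dz":[0, 0, 0, 0, 0, 0, 0, 0], "rx":[0, 0, 0, 0, 0, 0, 0, 0], "ry":[0, 0, 0, 0, 0, 0, 0, 0], "rz":[0, 0, 0, 0, 0, 0, 0, 0]}'; python3 -m pendant '{"dx":[0.06, 0.04, 0.016, 0, 0], "dy":[0, 0, 0, 0, 0], "dz":[0, 0, 0, 0, 0], "rx":[0, 0, 0, 0, 0], "ry":[0, 0, 0, 0, 0], "rz":[0, 0, 0, 0, 0]}'
```

```text
time: 28.95
tool_pos: [0.477, -0.2962, 0.4608]
tool_rot: [3.134, 0.006, 1.571]
contact_force: [0.4, -0.6, -1.0]
opening: 0.0432
grip_force: 35.0
time: 29.62
tool_pos: [0.483, -0.059, 0.4529]
tool_rot: [-3.138, -0.001, 1.571]
contact_force: [0.6, 0.5, -1.0]
opening: 0.0433
grip_force: 35.0
time: 30.28
tool_pos: [0.4826, 0.2414, 0.4528]
tool_rot: [-3.138, 0.001, 1.572]
contact_force: [1.2, -0.6, -0.4]
opening: 0.0435
grip_force: 35.0
time: 30.7
tool_pos: [0.4836, 0.2965, 0.4536]
tool_rot: [-3.139, 0.001, 1.571]
contact_force: [0.7, -0.4, -1.1]
opening: 0.0432
grip_force: 35.0
```

```bash
python3 -m pendant '{"dx":[0, 0, 0, 0, 0, 0, 0, 0], "dy":[0, 0, 0, 0, 0, 0, 0, 0], "dz":[0.04, 0.07, 0.07, 0.06, 0.04, 0.02, 0, 0], "rx":[0, 0, 0, 0, 0, 0, 0, 0], "ry":[0, 0, 0, 0, 0, 0, 0, 0], "rz":[0, 0, 0, 0, 0, 0, 0, 0]}'; python3 -m pendant '{"dx":[0, 0, 0, 0, 0, 0], "dy":[0, 0, 0, 0, 0, 0], "dz":[0.02, 0.02, 0.02, 0.012, 0.008, 0], "rx":[0, 0, 0, 0, 0, 0], "ry":[0, 0, 0, 0, 0, 0], "rz":[0, 0, 0, 0, 0, 0]}'; python3 -m pendant '{"dx":[0, 0, 0], "dy":[0, 0, 0], "dz":[0.004, 0, 0], "rx":[0, 0, 0], "ry":[0, 0, 0], "rz":[0, 0, 0]}'; python3 -m pendant '{"dx":[0, 0, 0], "dy":[0, 0, 0], "dz":[0.004, 0, 0], "rx":[0, 0, 0], "ry":[0, 0, 0], "rz":[0, 0, 0]}'
```

```text
time: 31.37
tool_pos: [0.4844, 0.296, 0.3054]
tool_rot: [3.141, -0.0, 1.57]
contact_force: [0.1, 1.1, -0.9]
opening: 0.0433
grip_force: 35.0
time: 31.87
tool_pos: [0.4837, 0.2967, 0.2636]
tool_rot: [-3.14, 0.001, 1.571]
contact_force: [-0.2, 0.3, -1.7]
opening: 0.0435
grip_force: 35.0
time: 32.12
tool_pos: [0.4841, 0.2968, 0.263]
tool_rot: [3.141, -0.0, 1.571]
contact_force: [0.1, 0.7, -0.2]
opening: 0.0431
grip_force: 35.0
time: 32.37
tool_pos: [0.484, 0.2967, 0.2608]
tool_rot: [3.141, -0.0, 1.571]
contact_force: [-0.1, 0.5, -1.2]
opening: 0.0431
grip_force: 35.0
```

To row units: 0.002 m is 0.004.

```bash
python3 -m pendant '{"dx":[0, 0, 0], "dy":[0, 0, 0], "dz":[0.004, 0, 0], "rx":[0, 0, 0], "ry":[0, 0, 0], "rz":[0, 0, 0]}'; python3 -m pendant '{"dx":[0, 0, 0], "dy":[0, 0, 0], "dz":[0.003, 0, 0], "rx":[0, 0, 0], "ry":[0, 0, 0], "rz":[0, 0, 0]}'
```

```text
time: 32.62
tool_pos: [0.4839, 0.2967, 0.2586]
tool_rot: [-3.141, 0.0, 1.571]
contact_force: [0.2, 0.2, -1.5]
opening: 0.0433
grip_force: 35.0
time: 32.87
tool_pos: [0.484, 0.2968, 0.2577]
tool_rot: [3.141, -0.0, 1.571]
contact_force: [-0.9, -0.3, 4.6]
opening: 0.0435
grip_force: 35.0
```

To row units: -0.04 m is -0.08, -0.03 m is -0.06.

```bash
python3 -m pendant '{"dx":[0, 0, 0, 0, 0, 0, 0, 0], "dy":[0, 0, 0, 0, 0, 0, 0, 0], "dz":[0, 0, 0, -0.04, -0.08, -0.08, -0.06, 0], "rx":[0, 0, 0, 0, 0, 0, 0, 0], "ry":[0, 0, 0, 0, 0, 0, 0, 0], "rz":[0, 0, 0, 0, 0, 0, 0, 0]}' 0.092; python3 -m pendant '{"dx":[-0.06, -0.08, -0.08, -0.08, -0.08, -0.08, -0.08, -0.034], "dy":[0.01, 0, 0, 0, 0, 0, 0, 0], "dz":[0, 0, 0, 0, 0, 0, 0, 0], "rx":[0, 0, 0, 0, 0, 0, 0, 0], "ry":[0, 0, 0, 0, 0, 0, 0, 0], "rz":[0, 0, 0, 0, 0, 0, 0, 0]}';python3 -m pendant '{"dx":[0, 0, 0, 0, 0, 0, 0, 0], "dy":[0, 0, 0, 0, 0, 0, 0, 0], "dz":[0.06, 0.07, 0.07, 0.07, 0.05, 0.02, 0, 0], "rx":[0, 0, 0, 0, 0, 0, 0, 0], "ry":[0, 0, 0, 0, 0, 0, 0, 0], "rz":[0, 0, 0, 0, 0, 0, 0, 0]}'; python3 -m pendant '{"dx":[0, 0, 0, 0, 0, 0, 0, 0], "dy":[0, 0, 0, 0, 0, 0, 0, 0], "dz":[0, 0, 0, 0, 0, 0, 0, 0], "rx":[0, 0, 0, 0, 0, 0, 0, 0], "ry":[0, 0, 0, 0, 0, 0, 0, 0], "rz":[0, 0, 0, 0, 0, 0, 0, 0]}' 0.03 30; python3 -m pendant '{"dx":[0, 0, 0], "dy":[0, 0, 0], "dz":[0, 0, 0], "rx":[0, 0, 0], "ry":[0, 0, 0], "rz":[0, 0, 0]}'
```

```text
time: 33.53
tool_pos: [0.4848, 0.2972, 0.3942]
tool_rot: [3.13, -0.005, 1.571]
contact_force: [1.0, 0.2, -0.1]
opening: 0.09
grip_force: 0.0
time: 34.2
tool_pos: [0.4887, 0.0059, 0.3867]
tool_rot: [-3.141, 0.001, 1.568]
contact_force: [-0.1, 0.4, -0.0]
opening: 0.0916
grip_force: 0.0
time: 34.87
tool_pos: [0.4893, 0.0097, 0.2175]
tool_rot: [-3.142, -0.0, 1.571]
contact_force: [0.4, 0.1, 0.9]
opening: 0.0917
grip_force: 0.0
time: 35.53
tool_pos: [0.489, 0.0097, 0.2173]
tool_rot: [3.142, -0.0, 1.571]
contact_force: [-0.5, -0.6, 0.1]
opening: 0.0433
grip_force: 0.0
time: 35.78
tool_pos: [0.489, 0.0097, 0.2172]
tool_rot: [-3.142, -0.0, 1.571]
contact_force: [-0.5, 0.0, -0.7]
opening: 0.0373
grip_force: 29.7
```

To row units: -0.035 m is -0.07, -0.03 m is -0.06.

```bash
python3 -m pendant '{"dx":[0, 0, 0, 0, 0, 0, 0, 0], "dy":[0, 0, 0, 0, 0, 0, 0, 0], "dz":[-0.02, -0.06, -0.07, -0.07, -0.07, -0.07, -0.05, 0], "rx":[0, 0, 0, 0, 0, 0, 0, 0], "ry":[0, 0, 0, 0, 0, 0, 0, 0], "rz":[0, 0, 0, 0, 0, 0, 0, 0]}'; python3 -m pendant '{"dx":[-0.04, -0.07, -0.07, -0.07, -0.07, -0.07, -0.07, -0.07], "dy":[0, -0.012, -0.012, 0, 0, 0, 0, 0], "dz":[0, 0, 0, 0, 0, 0, 0, 0], "rx":[0, 0, 0, 0, 0, 0, 0, 0], "ry":[0, 0, 0, 0, 0, 0, 0, 0], "rz":[0, 0, 0, 0, 0, 0, 0, 0]}'; python3 -m pendant '{"dx":[-0.0494, -0.03, -0.004, 0, 0], "dy":[0, 0, 0, 0, 0], "dz":[0, 0, 0, 0, 0], "rx":[0, 0, 0, 0, 0], "ry":[0, 0, 0, 0, 0], "rz":[0, 0, 0, 0, 0]}'; python3 -m pendant '{"dx":[0, 0, 0, 0, 0, 0, 0, 0], "dy":[0, 0, 0, 0, 0, 0, 0, 0], "dz":[0.06, 0.07, 0.06, 0.05, 0.03, 0.01, 0, 0], "rx":[0, 0, 0, 0, 0, 0, 0, 0], "ry":[0, 0, 0, 0, 0, 0, 0, 0], "rz":[0, 0, 0, 0, 0, 0, 0, 0]}'
python3 - <<'E'
from h import *
cam('wrist','w9.png');cam('scene','s9.png')
a=cv2.imread('pics/w9.png')[60:340,200:440];b=cv2.imread('pics/s9.png')[190:310,370:500]
a=cv2.resize(a,(400,467));b=cv2.resize(b,(400,369),interpolation=cv2.INTER_CUBIC);b=cv2.copyMakeBorder(b,0,98,0,0,0)
cv2.imwrite('pics/f.png',np.hstack([a,b]))
E
```

```text
time: 36.45
tool_pos: [0.4893, 0.0097, 0.4284]
tool_rot: [3.131, 0.001, 1.571]
contact_force: [0.4, -1.3, -0.8]
opening: 0.0376
grip_force: 29.6
time: 37.12
tool_pos: [0.4763, -0.2568, 0.4217]
tool_rot: [-3.141, -0.001, 1.571]
contact_force: [-0.4, 0.4, -1.1]
opening: 0.0374
grip_force: 29.6
time: 37.53
tool_pos: [0.477, -0.2959, 0.4219]
tool_rot: [-3.141, -0.001, 1.571]
contact_force: [0.4, 0.3, -0.3]
opening: 0.0373
grip_force: 29.6
time: 38.2
tool_pos: [0.4775, -0.2963, 0.2832]
tool_rot: [3.14, 0.001, 1.572]
contact_force: [-0.9, -0.6, -1.0]
opening: 0.0375
grip_force: 29.6
```

View pics/f.png

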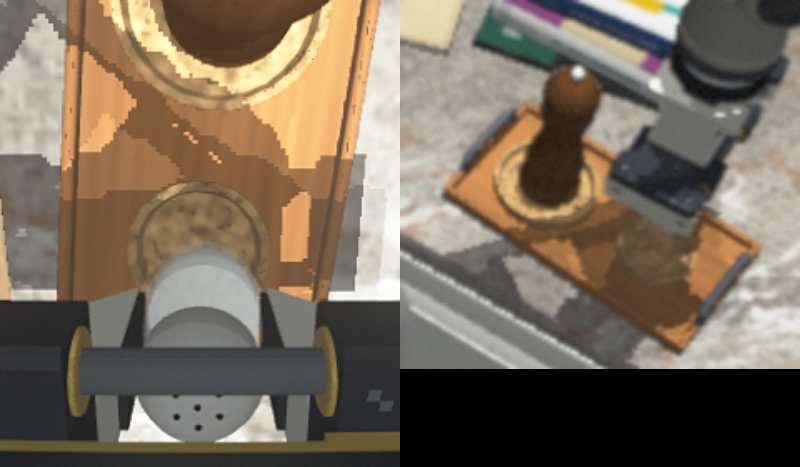

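The empty small coaster spans x 127 to 268 in the left crop, with its top edge at y=181, and the shaker above it is centred at x≈201. The mill stands upright in the large coaster. I check the centre numerically.

Run:
```python
from h import *
np.set_printoptions(precision=4,suppress=True)
c=cam('wrist');f=lambda x,y:onz(c,200+x*.6,60+y*.6,.022)
print(f(127,240),f(268,240),f(197,181))
```

```text
[ 0.4422 -0.2944  0.022 ] [ 0.5107 -0.2944  0.022 ] [ 0.4763 -0.2654  0.022 ]
```

To row units: 0.01 m is 0.02, -0.0015 m is -0.003.

```bash
python3 -m pendant '{"dx":[-0.003, 0, 0, 0, 0, 0, 0, 0], "dy":[0, 0, 0, 0, 0, 0, 0, 0], "dz":[0.02, 0.02, 0.02, 0.02, 0.01, 0.006, 0, 0], "rx":[0, 0, 0, 0, 0, 0, 0, 0], "ry":[0, 0, 0, 0, 0, 0, 0, 0], "rz":[0, 0, 0, 0, 0, 0, 0, 0]}'; python3 -m pendant '{"dx":[0, 0, 0], "dy":[0, 0, 0], "dz":[0.004, 0, 0], "rx":[0, 0, 0], "ry":[0, 0, 0], "rz":[0, 0, 0]}'; python3 -m pendant '{"dx":[0, 0, 0], "dy":[0, 0, 0], "dz":[0.004, 0, 0], "rx":[0, 0, 0], "ry":[0, 0, 0], "rz":[0, 0, 0]}'
```

```text
time: 39.02
tool_pos: [0.477, -0.2986, 0.2341]
tool_rot: [-3.142, -0.0, 1.571]
contact_force: [0.2, 0.6, -1.5]
opening: 0.0376
grip_force: 29.6
time: 39.27
tool_pos: [0.477, -0.2985, 0.2325]
tool_rot: [3.141, 0.0, 1.571]
contact_force: [-0.6, -0.3, -1.5]
opening: 0.0373
grip_force: 29.6
time: 39.52
tool_pos: [0.477, -0.2985, 0.2302]
tool_rot: [3.141, -0.0, 1.571]
contact_force: [0.1, 0.5, -1.7]
opening: 0.0371
grip_force: 29.6
```

To row units: 0.0015 m is 0.003.

```bash
python3 -m pendant '{"dx":[0, 0, 0], "dy":[0, 0, 0], "dz":[0.003, 0, 0], "rx":[0, 0, 0], "ry":[0, 0, 0], "rz":[0, 0, 0]}'
```

```text
time: 39.77
tool_pos: [0.477, -0.2986, 0.2301]
tool_rot: [3.141, 0.001, 1.571]
contact_force: [-2.3, 1.4, 10.3]
opening: 0.0375
grip_force: 30.3
```

The shaker is on the coaster floor. I release it, lift clear, and do a final check by colour masks.

To row units: -0.04 m is -0.08, -0.02 m is -0.04.

```bash
python3 -m pendant '{"dx":[0, 0, 0, 0, 0, 0, 0, 0], "dy":[0, 0, 0, 0, 0, 0, 0, 0], "dz":[0, 0, 0, -0.04, -0.08, -0.08, -0.08, -0.08], "rx":[0, 0, 0, 0, 0, 0, 0, 0], "ry":[0, 0, 0, 0, 0, 0, 0, 0], "rz":[0, 0, 0, 0, 0, 0, 0, 0]}' 0.092; python3 -m pendant '{"dx":[0, 0, 0, 0], "dy":[0, 0, 0, 0], "dz":[-0.02, -0.02, 0, 0], "rx":[0, 0, 0, 0], "ry":[0, 0, 0, 0], "rz":[0, 0, 0, 0]}'
python3 - <<'E'
from h import *
np.set_printoptions(precision=4,suppress=True)
c=cam('wrist');hsv=cv2.cvtColor(c['image'],cv2.COLOR_RGB2HSV)
def blobs(c,hsv,name,m,p,z,r=45):
    q=proj(c,p);k=np.zeros(m.shape,np.uint8);cv2.circle(k,tuple(int(v) for v in q),r,1,-1)
    n,l,s,ce=cv2.connectedComponentsWithStats((m&(k>0)).astype(np.uint8))
    if n<2:print(name,'none');return
    i=1+np.argmax(s[1:,4]);print(name,s[i],ce[i],onz(c,*ce[i],z))
blobs(c,hsv,'salt grey',(hsv[...,1]<40)&(hsv[...,2]>60),(.477,-.298,.103),.103,28)
blobs(c,hsv,'mill knob',(hsv[...,1]<50)&(hsv[...,2]>110),(.487,-.186,.183),.183,14)
t=cam('top');h=cv2.cvtColor(t['image'],cv2.COLOR_RGB2HSV)
blobs(t,h,'jar red',((h[...,0]<8)|(h[...,0]>170))&(h[...,1]>120)&(h[...,2]>90),(.489,.188,.116),.116,14)
blobs(t,h,'spice cap',(h[...,2]<110)&(h[...,1]>60),(.484,.297,.12),.12,10)
print(robot.observe()['contact_force'],robot.observe()['tool_pos'])
E
```

```text
time: 40.43
tool_pos: [0.4767, -0.2983, 0.4103]
tool_rot: [-3.141, -0.0, 1.571]
contact_force: [0.9, -0.9, -0.3]
opening: 0.0862
grip_force: 0.0
time: 40.77
tool_pos: [0.4769, -0.2984, 0.4274]
tool_rot: [-3.14, -0.001, 1.571]
contact_force: [0.4, 0.6, 0.8]
opening: 0.092
grip_force: 0.0
salt grey [ 306  163   34   40 1065] [321.7136 182.7117] [ 0.4775 -0.2911  0.103 ]
mill knob [327  49  17  18 241] [335.2573  57.639 ] [ 0.4865 -0.1878  0.183 ]
jar red [299 175  16  17 197] [307.0863 183.3756] [0.4846 0.1877 0.116 ]
spice cap [276 186  10   8  31] [280.7742 190.2581] [0.4589 0.2877 0.12  ]
[-0.6121  0.5487 -0.2811] [ 0.4768 -0.2984  0.4265]
```

Run:
```python
from h import *
np.set_printoptions(precision=4,suppress=True)
for n in('top','scene'):
    t=cam(n);h=cv2.cvtColor(t['image'],cv2.COLOR_RGB2HSV)
    q=proj(t,(.484,.297,.12));k=np.zeros(h.shape[:2],np.uint8);cv2.circle(k,tuple(int(v) for v in q),16,1,-1)
    m=(h[...,0]>40)&(h[...,0]<85)&(h[...,1]>90)&(k>0);v,u=np.nonzero(m);print(n,q,len(u),u.mean(),v.mean(),onz(t,u.mean(),v.mean(),.121))
```

```text
top [278.3233 183.854 ] 16 278.75 183.5625 [0.4849 0.2953 0.121 ]
scene [284.6878 156.8041] 0 nan nan [nan nan nan]<stdin>:6: RuntimeWarning: Mean of empty slice.
  ret = ret.dtype.type(ret / rcount)
```

The top view puts the green mark on the spice cap at (.485,.295), at cap height, so that jar is upright in its bin. All four are in place.

```bash
python3 -c "
from cell import robot
print(robot.hand_in())"
```

```text
the job is handed in; nothing more can be done
None
```

The job is handed in after about 41 s of the allowed 112 s: the final camera check put the mill, salt shaker, wide jar and spice jar in their own places, released, with the teaspoon never approached, though I did not re-measure the spoon and no verdict came back.

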